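# Line up the clay diyas by size beside the peacock

## Robot

A 6-joint arm with a two-finger parallel gripper is mounted at the origin on the work surface. World frame = base frame: x ahead of the robot, y to its left, z up, the work surface at z = 0. Lengths are in mm, angles in rad, forces in N, time in s.
With the tool pointing down it reaches from about 275 to 750 mm from the base axis. Payload 10.2 kg.
Tool frame: the origin (TCP) lies at the very end of the fingers, on their centre line; the grasp point (between the pads) lies 19 mm behind it (ctrl.tcp_to_grasp is the distance from the TCP to the grasp point, in mm); z points along the fingers, x is the direction in which the jaws open and shut, and the axes are right-handed (so a half turn about z gives the same grasp; the last joint's range is limited). The gripper opens to 85 mm and grips with 20 to 120 N. Pads are 22 mm wide; open, the fingers measure 114 mm over their backs; the gripper's body (76 mm by 85 mm) begins 54 mm behind the grasp point. The pads swing forward as they close: fully open they stand 13 mm farther back than shut.
Start: joints at [1.03, 0.313, 1.498, -0, 1.331, -0.223], TCP at [164.063, 498.713, 231.294] pointing down, gripper open.
Joint ranges: [-2.94, 2.94], [-0.97, 2.17], [0.19, 2.56], [-1.23, 4.37], [0.02, 3.11], [-2.88, 2.88]. Speed limits (rad/s): [2.39, 2.39, 3.01, 3.14, 3.14, 3.14].

## Interface

Orientations are given as a unit quaternion [w, x, y, z].
In Python, from rig import monitor, vision, order, ctrl gives the robot as it stands. The module is installed in compiled form; this text tells all that it offers.
- The arm moves only by the shell command python3 -m pendant 'ROWS' [FORCE]. ROWS is JSON, a list that holds one entry, the list of rows, each a list of 5 numbers: the closure, from -1 (fully open) to 1 (shut), then the shift along the world's x, y, z in m, then the turn about the world's z in degrees. In form: [[[fingers, dx, dy, dz, spin], ...]]. A call has 1 to 20 rows; each row is the pose to reach, as a shift and turn from the pose commanded when the call began; what a row does not reach only later rows make up. A row lasts 1/10 s, in which the tool goes at most 50 mm and 8.59 degrees, less where a joint would pass 70% of its speed; a pose out of reach is approached as far as the arm can. A call with a gripper value outside its range is refused whole. The fingers move at their own pace and stop on an object; FORCE is the grip in N (left out, the last holds). Time passes only in rows, so rows that repeat a pose let the fingers close. It gives the time, the measured TCP pose, the force and the opening at its end, in the units of the state.
- monitor.sense(): the state, without advancing time (a new reading comes with each control period).
- vision.capture(name): name is "scene" or "top" or "wrist"; returns (picture, depth): 480x640x3 uint8, red, green, blue; 480x640 float32, mm along the optical axis (not along the pixel's ray), 0 where there is no reading.
- vision.camera_info(name): a dict with "fov_y" (degrees; the focal length in pixels is half the picture's height over the tangent of half this angle, whatever the lens; pixels are square), "cx", "cy" (the principal point, pixels), "R" (3x3) and "t" (3): a world point X has camera coordinates R X + t; the wrist camera has in their place "hand_eye" (4x4, takes a point from camera to tool coordinates, whose origin is the TCP and whose axes are the tool frame's). Camera axes: x right, y down, z forward; pixel columns grow to the right and rows downward; lengths in mm; the calibration is good to about 2 mm. A picture is of the moment at which its call begins: read the wrist's pose just before it. camera_info takes no time and is no camera call.
- order.finish_job(): hands the job in, once; it reports no verdict.
The state is a dict: "time_s": time; "joints": joint angles; "dq": joint speeds; "tau": joint torques, N m; "eef_pos": TCP position; "ee_rot": TCP orientation; "force": force on the tool from outside, world axes, zero at the start; "wrist_torque": the same for the moment, N m; "grip_width": opening from 0.0 (shut) to 1.0 (fully open).
Only numpy, scipy, OpenCV 4.12 (cv2) and the standard library are available. Lean on these libraries where they do the work, as an engineer would, in place of code of your own. Each camera call takes 0.05 s, during which the arm holds its last target.

## Task

Set the four clay diyas that stand loose on the marble in front of the wooden plank onto its four brass discs in order of size: the largest on the disc next to the peacock, then smaller and smaller, down to the smallest on the disc next to the glass jar. Put each one down upright and centred on its disc, gently and without dropping it, and do not shift or knock over the peacock or the jar.

Things in the scene. Friction and masses are not known exactly. Their poses are not given: they have to be found in the camera images.
- diya_a_centre (a point): The largest of four empty clay diyas (round lamp bowls) loose on the marble before the plank; diyas in the steel tray are not part of the job. 63 mm across the rim, 32 mm high, wall 4, foot 39, upper half of side vertical, 25 to 130 g. A pinched lip juts 8 mm past the rim. Point: on the axis, 16 mm above the underside; z up, +x to the lip (grip clear of it).
- diya_b_centre (a point): The second largest of four empty clay diyas (round lamp bowls) loose on the marble before the plank; diyas in the steel tray are not part of the job. 54 mm across the rim, 28 mm high, wall 4, foot 33, upper half of side vertical, 25 to 130 g. A pinched lip juts 8 mm past the rim. Point: on the axis, 14 mm above the underside; z up, +x to the lip (grip clear of it).
- diya_c_centre (a point): The second smallest of four empty clay diyas (round lamp bowls) loose on the marble before the plank; diyas in the steel tray are not part of the job. 45 mm across the rim, 24 mm high, wall 4, foot 28, upper half of side vertical, 25 to 130 g. A pinched lip juts 8 mm past the rim. Point: on the axis, 12 mm above the underside; z up, +x to the lip (grip clear of it).
- diya_d_centre (a point): The smallest of four empty clay diyas (round lamp bowls) loose on the marble before the plank; diyas in the steel tray are not part of the job. 36 mm across the rim, 20 mm high, wall 4, foot 22, upper half of side vertical, 25 to 130 g. A pinched lip juts 8 mm past the rim. Point: on the axis, 10 mm above the underside; z up, +x to the lip (grip clear of it).
- disc_1: Brass disc, 74 mm across, 3 mm thick, fixed on a dark wooden plank (90 x 375 x 10 mm) on the marble; of the four equal discs in a row (92 mm apart) this is the robot-left (+y) end. Origin: centre of its underside, 10 mm above the marble; its top is 13 mm above the marble. z up, y along the row (+y towards disc 1), x across the plank.
- disc_2: Brass disc, 74 mm across, 3 mm thick, fixed on a dark wooden plank (90 x 375 x 10 mm) on the marble; of the four equal discs in a row (92 mm apart) this is second from the robot-left (+y) end. Origin: centre of its underside, 10 mm above the marble; its top is 13 mm above the marble. z up, y along the row (+y towards disc 1), x across the plank.
- disc_3: Brass disc, 74 mm across, 3 mm thick, fixed on a dark wooden plank (90 x 375 x 10 mm) on the marble; of the four equal discs in a row (92 mm apart) this is third from the robot-left (+y) end. Origin: centre of its underside, 10 mm above the marble; its top is 13 mm above the marble. z up, y along the row (+y towards disc 1), x across the plank.
- disc_4: Brass disc, 74 mm across, 3 mm thick, fixed on a dark wooden plank (90 x 375 x 10 mm) on the marble; of the four equal discs in a row (92 mm apart) this is the robot-right (-y) end. Origin: centre of its underside, 10 mm above the marble; its top is 13 mm above the marble. z up, y along the row (+y towards disc 1), x across the plank.
- peacock: Brass-finished peacock figurine, 145 mm tall, on a 64 mm round base, beak and tail reaching 70 mm from its axis; it stands on the marble beyond one end of the plank, about 125 mm from the nearest disc's centre; which end varies. Origin: centre of its underside.
- jar: Closed glass jar with a steel screw lid, 70 mm across, 105 mm tall; stands on the marble beyond the end of the plank opposite to the peacock. Origin: centre of its underside.
There are look-alikes about, which are no part of the job. What is shaped like the part that bears diya_c_centre but blue is not meant.

How it is judged:
By the outcome, as a careful person would: the job done as asked, in the order asked, and still so for the second after the job is handed in, with the robot touching nothing.
It also fails if it takes over 106 s, if anything falls off the work surface, if the arm or the gripper's body presses on something with over 40 N, if the wrist force passes 120 N, or if a joint passes its speed limit or range.

## Working session

There is one attempt and no reset: what is moved stays moved. The work goes in short steps, Python scripts to look and compute and a shell command to move; the robot and the scene stay as the last step left them, time stands still between calls to the robot, and variables do not carry over. Pictures are saved under pics/ and viewed, and the job is handed in when it is done.

```bash
mkdir -p pics
python3 - <<'E'
from rig import monitor, vision, order, ctrl
import cv2, numpy as np
print(monitor.sense()); print(ctrl.tcp_to_grasp)
for n in ["scene","top","wrist"]:
    p,d=vision.capture(n); cv2.imwrite(f"pics/{n}0.png",p[:,:,::-1]); np.savez(f"{n}0.npz",p=p,d=d); print(n,vision.camera_info(n))
    print((d>0).mean())
E
```

```text
{'time_s': 0.0, 'joints': array([ 1.02962231e+00,  3.13477252e-01,  1.49846092e+00,  2.61319476e-06,
        1.33100889e+00, -2.23393483e-01]), 'dq': array([-1.15602248e-03, -5.59612852e-04,  1.44295102e-03,  7.94085388e-05,
        1.25525662e-03, -8.91833256e-04]), 'tau': array([-6.63240407e-04, -4.12263393e+01, -2.59738898e+01, -2.25322924e-04,
        4.16923678e-03, -1.84536486e-05]), 'eef_pos': array([163.90744984, 498.47645297, 230.71216519]), 'ee_rot': array([ 2.64490204e-04,  8.10079930e-01,  5.86319068e-01, -6.23420852e-04]), 'force': array([ 0.2181003 , -0.55486836,  0.90823187]), 'wrist_torque': array([ 0.01314842, -0.06927291,  0.00050896]), 'grip_width': 1.0043466766637286}
18.700000000000003
scene {'fov_y': 44.76630913478321, 'cx': 311.11501513383917, 'cy': 245.38260438283248, 'R': array([[-3.17351258e-01,  9.48308057e-01, -9.51906676e-05],
       [ 7.94315634e-01,  2.65762863e-01, -5.46290009e-01],
       [-5.18025919e-01, -1.73441433e-01, -8.37596094e-01]]), 't': array([ 161.80767308, -394.38273371, 1331.28772363])}
0.996005859375
top {'fov_y': 43.515931265191675, 'cx': 326.1525123454779, 'cy': 236.89748893958415, 'R': array([[-0.01040202, -0.99989837,  0.00974912],
       [-0.9965521 ,  0.00956364, -0.08241634],
       [ 0.08231473, -0.0105728 , -0.9965503 ]]), 't': array([  7.47589131, 521.65885975, 997.26959261])}
0.9957161458333333
wrist {'fov_y': 65.71535101706696, 'cx': 320.8123908048121, 'cy': 240.09399892908638, 'hand_eye': array([[ 9.99999139e-01,  1.30149775e-03, -1.67569778e-04,
         4.89775253e-01],
       [-1.21073750e-03,  9.64339874e-01,  2.64664206e-01,
        -6.79992135e+01],
       [ 5.06054088e-04, -2.64663775e-01,  9.64340619e-01,
        -1.42687692e+02],
       [ 0.00000000e+00,  0.00000000e+00,  0.00000000e+00,
         1.00000000e+00]])}
0.996064453125
```

View pics/top0.png

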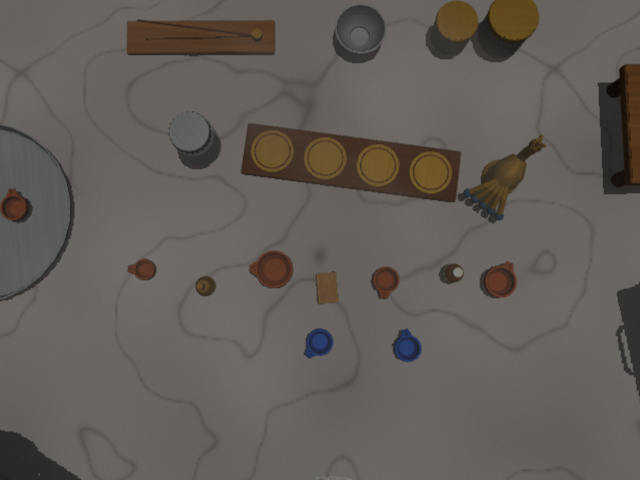

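View pics/scene0.png

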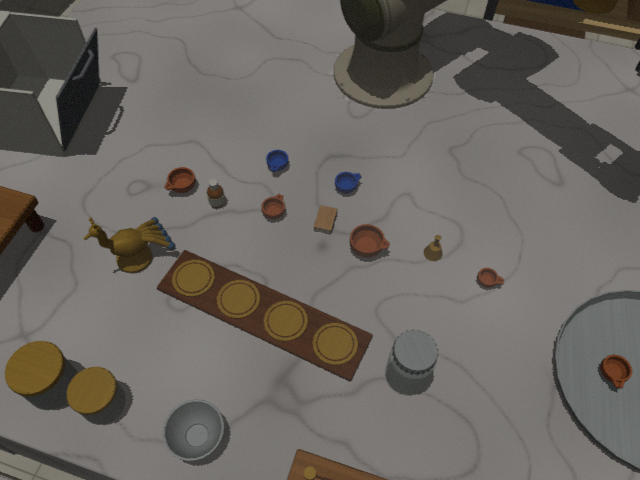

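Top view: jar at (190,132) by the left (+y) end, which is disc 1 at (272,151). The peacock at (505,175) is by disc 4 at (431,172). So the largest goes on disc 4 and the smallest on disc 1.

The loose clay diyas are at about (274,269), (500,281), (386,280) and (144,269). I exclude the blue ones at (319,342) and (407,346) and the tray one at (14,207). Next I measure sizes.

```bash
cat > h.py <<'E'
import numpy as np, cv2
from rig import vision, monitor
from scipy.spatial.transform import Rotation as Rn
def cam(name, st=None):
    i=vision.camera_info(name); f=240/np.tan(np.radians(i['fov_y']/2))
    if 'R' in i: R=np.array(i['R']);t=np.array(i['t'])
    else:
        q=st['ee_rot']; Rt=Rn.from_quat([q[1],q[2],q[3],q[0]]).as_matrix()
        H=i['hand_eye']; Rc=Rt@H[:3,:3]; c=Rt@H[:3,3]+st['eef_pos']; R=Rc.T; t=-R@c
    return f,i['cx'],i['cy'],R,t
def ray(c,uv,z):
    f,cx,cy,R,t=c; uv=np.atleast_2d(uv).astype(float)
    d=np.c_[(uv[:,0]-cx)/f,(uv[:,1]-cy)/f,np.ones(len(uv))]@R; o=-R.T@t
    return o+d*((z-o[2])/d[:,2])[:,None]
def circ(P):
    # algebraic circle fit
    A=np.c_[2*P[:,:2],np.ones(len(P))]; s=np.linalg.lstsq(A,(P[:,:2]**2).sum(1),rcond=None)[0]
    return s[0],s[1],np.sqrt(s[2]+s[0]**2+s[1]**2)
def robfit(P,n=8):
    m=np.ones(len(P),bool)
    for _ in range(n):
        x,y,r=circ(P[m]); e=np.hypot(P[:,0]-x,P[:,1]-y)-r
        m=np.abs(e)<max(1.2,1.5*np.median(np.abs(e)))
    return x,y,r,m.mean()
def redmask(p):
    h=cv2.cvtColor(p,cv2.COLOR_RGB2HSV); 
    return ((((h[...,0]<10)|(h[...,0]>172))&(h[...,1]>110)&(h[...,2]>40))*255).astype(np.uint8)
def diyas(p,c,amin=80):
    m=redmask(p); out=[]
    for k in cv2.findContours(m,cv2.RETR_EXTERNAL,cv2.CHAIN_APPROX_NONE)[0]:
        a=cv2.contourArea(k)
        if a<amin: continue
        k=k[:,0,:].astype(float)
        out.append((a,k))
    return out
def meas(c,k,h):
    """rim fit: rays onto plane z=h"""
    P=ray(c,k,h); x,y,r,fr=robfit(P)
    d=np.hypot(P[:,0]-x,P[:,1]-y); j=d>r+4
    lip=np.degrees(np.arctan2(*(P[j,:2].mean(0)-[x,y])[::-1])) if j.any() else None
    return x,y,r,fr,lip
E
python3 - <<'E'
from h import *
for n in ["top","scene"]:
    z=np.load(n+"0.npz"); c=cam(n)
    print(n)
    for a,k in diyas(z['p'],c):
        print(a,k.mean(0).round(), [tuple(np.round(meas(c,k,hh)[:4],1))+(meas(c,k,hh)[4],) for hh in (24,)])
    # discs: yellow
    h=cv2.cvtColor(z['p'],cv2.COLOR_RGB2HSV); m=(((h[...,0]>14)&(h[...,0]<28)&(h[...,1]>120)&(h[...,2]>90))*255).astype(np.uint8)
    for k in cv2.findContours(m,cv2.RETR_EXTERNAL,cv2.CHAIN_APPROX_NONE)[0]:
        if cv2.contourArea(k)>700: 
            k=k[:,0,:]; P=ray(c,k,13); print('disc',k.mean(0).round(),np.round(robfit(P),2))
z=np.load("top0.npz"); cv2.imwrite("pics/crop.png",cv2.resize(z['p'][240:370,100:540,::-1],None,fx=1.8,fy=1.8,interpolation=cv2.INTER_CUBIC))
E
```

```text
top
518.0 [386. 281.] [(np.float64(448.8), np.float64(-97.2), np.float64(20.8), np.float64(0.7), np.float64(172.27891496789178))]
768.0 [501. 280.] [(np.float64(444.1), np.float64(-290.0), np.float64(25.6), np.float64(0.8), np.float64(-31.31581405889948))]
329.5 [141. 269.] [(np.float64(470.4), np.float64(309.3), np.float64(16.2), np.float64(0.7), np.float64(86.99377722299785))]
1057.5 [272. 268.] [(np.float64(468.4), np.float64(91.4), np.float64(30.2), np.float64(0.7), np.float64(86.24838488778157))]
420.5 [ 11. 205.] [(np.float64(577.4), np.float64(530.0), np.float64(20.6), np.float64(0.7), np.float64(8.204990842188531))]
disc [430. 172.] [ 633.47 -178.9    35.61    1.  ]
disc [378. 165.] [646.78 -87.8   35.77   0.99]
disc [325. 158.] [659.92   3.09  35.62   1.  ]
disc [272. 151.] [673.1   94.32  35.34   1.  ]
disc [457.  20.] [ 9.0375e+02 -2.3263e+02  3.5020e+01  8.9000e-01]
disc [514.  17.] [ 9.1216e+02 -3.3386e+02  4.1820e+01  6.5000e-01]
scene
229.5 [490. 278.] [(np.float64(475.6), np.float64(311.4), np.float64(15.8), np.float64(0.6), np.float64(82.86113624789186))]
505.0 [371. 240.] [(np.float64(467.5), np.float64(94.7), np.float64(28.3), np.float64(0.6), np.float64(64.93373030881268))]
192.0 [274. 205.] [(np.float64(451.6), np.float64(-95.2), np.float64(20.0), np.float64(0.6), np.float64(169.08234060757323))]
170.0 [178. 179.] [(np.float64(445.6), np.float64(-289.5), np.float64(23.4), np.float64(0.7), np.float64(6.605927448619404))]
disc [ 91. 389.] [ 869.87 -243.43   36.24    0.96]
disc [ 34. 367.] [ 866.04 -349.56   43.42    0.96]
disc [335. 343.] [674.08  95.77  35.9    0.99]
disc [285. 320.] [660.98   4.78  35.88   0.99]
disc [238. 298.] [647.86 -86.17  35.93   0.99]
disc [193. 277.] [ 634.77 -177.19   35.84    0.99]
```

View pics/crop.png

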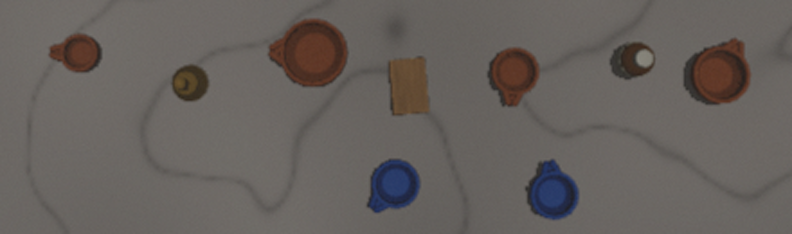

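View pics/wrist0.png

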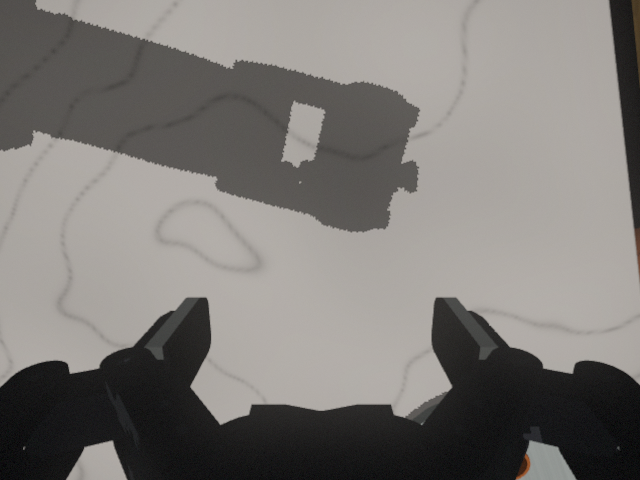

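The crop shows four terracotta bowls with fitted radii 30.2, 25.6, 20.8 and 16.2 mm, each about 1.5 mm under the true 31.5, 27, 22.5 and 18. That gives A at top px (274,269), B at (500,281), C at (386,280) and D at (144,269). Disc radii and the 92 mm spacing check out too. I start with D, looking from above it with the wrist camera.

```bash
python3 -m pendant '[[[-1,0.05,-0.035,0,-8],[-1,0.1,-0.07,0,-16],[-1,0.14,-0.1,0,-24],[-1,0.18,-0.13,-0.02,-32],[-1,0.22,-0.16,-0.04,-40],[-1,0.26,-0.185,-0.06,-48],[-1,0.3,-0.21,-0.08,-56],[-1,0.306,-0.214,-0.08,-64],[-1,0.306,-0.214,-0.08,-72],[-1,0.306,-0.214,-0.08,-72],[-1,0.306,-0.214,-0.08,-72],[-1,0.306,-0.214,-0.08,-72]]]' 30
cat > look.py <<'E'
import sys
from h import *
h=float(sys.argv[1]); out=sys.argv[2]
st=monitor.sense(); p,d=vision.capture("wrist"); c=cam("wrist",st)
q=st['ee_rot']; X=Rn.from_quat([q[1],q[2],q[3],q[0]]).as_matrix()
print('t',round(st['time_s'],2),'tcp',st['eef_pos'].round(1),'yaw',np.degrees(np.arctan2(X[1,0],X[0,0])).round(1),'zax',X[:,2].round(3),'F',st['force'].round(1),'w',round(st['grip_width'],3))
cv2.imwrite(f"pics/{out}.png",p[:,:,::-1]); np.savez(out,p=p,d=d)
for a,k in diyas(p,c,300): print('diya',a,k.mean(0).round(),np.round([v if v is not None else 0 for v in meas(c,k,h)],2))
hs=cv2.cvtColor(p,cv2.COLOR_RGB2HSV); m=(((hs[...,0]>14)&(hs[...,0]<28)&(hs[...,1]>110)&(hs[...,2]>70))*255).astype(np.uint8)
m=cv2.morphologyEx(m,cv2.MORPH_CLOSE,np.ones((7,7)))
for k in cv2.findContours(m,cv2.RETR_EXTERNAL,cv2.CHAIN_APPROX_NONE)[0]:
    if cv2.contourArea(k)>3000:
        k=k[:,0,:]; k=k[(k[:,0]>3)&(k[:,0]<636)&(k[:,1]>3)&(k[:,1]<476)]
        print('disc',k.mean(0).round(),np.round(robfit(ray(c,k,13)),2))
E
python3 look.py 20 w1
```

```text
time_s: 1.35
eef_pos: [469.6, 285.2, 151.6]
ee_rot: [-0.0, 1.0, 0.0, 0.0]
force: [0.3, 0.8, -0.5]
grip_width: 0.998
t 1.35 tcp [469.6 285.2 151.6] yaw 0.0 zax [ 0.  0. -1.] F [ 0.3  0.8 -0.5] w 0.998
diya 579.5 [328. 192.] [473.62 312.16  13.65   0.63  91.26]
```

View pics/w1.png

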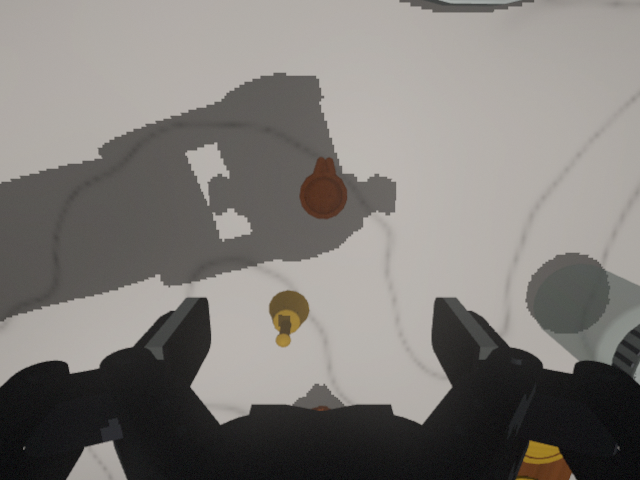

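Wrist view: D is at (324,193), in shadow, with its lip up. The bell is at (288,320) and the jar at (568,292). The mask lost part of the bowl, so I widen it.

Run:
```python
import re
s=open('h.py').read()
s=s.replace("((((h[...,0]<10)|(h[...,0]>172))&(h[...,1]>110)&(h[...,2]>40))*255).astype(np.uint8)","((((h[...,0]<14)|(h[...,0]>170))&(h[...,1]>110)&(h[...,2]>25))*255).astype(np.uint8)")
open('h.py','w').write(s)
from h import *
z=np.load('w1.npz');p=z['p'];h=cv2.cvtColor(p,cv2.COLOR_RGB2HSV)
print(h[192,295:352:3].tolist())
print(z['d'][192,295:352:6])
st=monitor.sense();c=cam('wrist',st)
for a,k in diyas(p,c,300): print(a,k.min(0),k.max(0),np.round(meas(c,k,20),2))
```

```text
[[17, 18, 99], [15, 15, 99], [10, 161, 84], [8, 144, 83], [10, 150, 80], [10, 160, 83], [10, 151, 83], [11, 154, 86], [9, 156, 85], [9, 149, 87], [9, 148, 86], [10, 145, 86], [10, 145, 86], [11, 148, 88], [9, 134, 82], [10, 132, 77], [10, 133, 88], [10, 119, 88], [13, 18, 101]]
[295.23074 273.9445  286.71307 288.82837 288.39514 288.50208 288.1413
 286.5786  274.74756 295.4273 ]
743.0 [517. 458.] [572. 479.] [676.27  61.42  20.25   0.8  -68.27]
1883.0 [300. 158.] [346. 217.] [470.47 312.32  17.02   0.74  87.07]
```

D fits at (470.5, 312) with r 17 (18 expected) and agrees with the top view. Go down and close.

```bash
python3 -m pendant '[[[-1,0.001,0.026,-0.03,0],[-1,0.001,0.026,-0.07,0],[-1,0.001,0.026,-0.11,0],[-1,0.001,0.026,-0.13,0],[-1,0.001,0.026,-0.14,0],[-1,0.001,0.026,-0.146,0],[-1,0.001,0.026,-0.146,0],[1,0.001,0.026,-0.146,0],[1,0.001,0.026,-0.146,0],[1,0.001,0.026,-0.146,0],[1,0.001,0.026,-0.146,0],[1,0.001,0.026,-0.146,0],[1,0.001,0.026,-0.146,0],[1,0.001,0.026,-0.146,0],[1,0.001,0.026,-0.146,0]]]' 30; python3 look.py 20 w2
```

```text
time_s: 2.9
eef_pos: [471.4, 310.8, 6.0]
ee_rot: [-0.0, 1.0, -0.002, 0.0]
force: [-1.3, 0.5, 6.6]
grip_width: 0.393
t 2.9 tcp [471.4 310.8   6. ] yaw -0.2 zax [ 0.001  0.    -1.   ] F [-1.3  0.5  6.6] w 0.393
diya 7116.5 [321. 305.] [470.47 313.31  17.85   0.72  87.37]
```

View pics/w2.png

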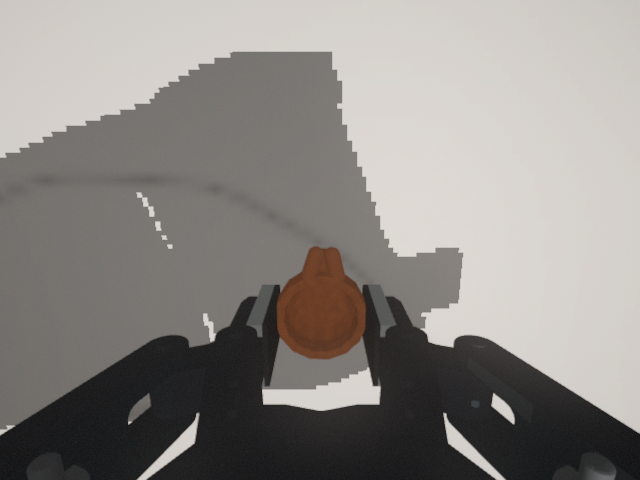

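D is gripped between the pads at (322,315) with the lip clear. I lift it and move short of disc 1 to look at the disc.

```bash
python3 -m pendant '[[[1,0,0,0.01,0],[1,0,0,0.04,0],[1,0,0,0.08,0],[1,0.02,-0.02,0.12,0],[1,0.05,-0.05,0.12,0],[1,0.08,-0.09,0.12,0],[1,0.11,-0.13,0.12,0],[1,0.14,-0.17,0.12,0],[1,0.17,-0.21,0.12,0],[1,0.2,-0.24,0.12,0],[1,0.202,-0.25,0.12,0],[1,0.202,-0.25,0.12,0],[1,0.202,-0.25,0.12,0]]]'; python3 look.py 134 w3
```

```text
time_s: 4.25
eef_pos: [672.4, 61.7, 125.6]
ee_rot: [-0.0, 1.0, -0.001, -0.0]
force: [0.1, -0.5, 0.6]
grip_width: 0.397
t 4.25 tcp [672.4  61.7 125.6] yaw -0.2 zax [-0.  0. -1.] F [ 0.1 -0.5  0.6] w 0.397
diya 321.5 [ 26. 415.] [554.42  -0.76  21.48   0.71   0.  ]
diya 5478.5 [ 25. 195.] [5.6285e+02 1.0901e+02 1.6710e+01 5.5000e-01 1.2933e+02]
diya 18651.5 [318. 236.] [ 6.8346e+02  8.5810e+01  4.6150e+01  6.3000e-01 -1.5956e+02]
disc [322. 188.] [672.7   94.9   36.89   1.  ]
disc [594. 117.] [8.9188e+02 1.4129e+02 5.2170e+01 6.9000e-01]
```

View pics/w3.png

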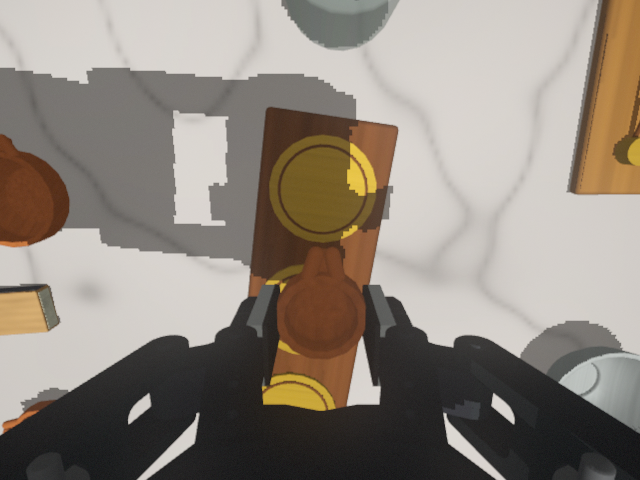

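Disc 1 fits at (672.7, 94.9) with r 36.9 (37 true). The bowl's outer contour includes its near wall, so I check its in-hand centre from the rim points by depth.

```bash
cat >> h.py <<'E'
def rimfit(p,d,c,top,tol=2.5,near=None,rad=60):
    """outer rim circle from red points whose depth height is within tol of the rim top"""
    f,cx,cy,R,t=c; v,u=np.nonzero((redmask(p)>0)&(d>0)); zz=d[v,u]
    W=(np.c_[(u-cx)/f*zz,(v-cy)/f*zz,zz]-t)@R
    g=np.abs(W[:,2]-top)<tol
    if near is not None: g&=np.hypot(W[:,0]-near[0],W[:,1]-near[1])<rad
    W=W[g]; x,y=np.median(W[:,:2],0)
    for _ in range(10):
        a=np.arctan2(W[:,1]-y,W[:,0]-x); r=np.hypot(W[:,0]-x,W[:,1]-y); b=((a+np.pi)/(2*np.pi)*72).astype(int)
        P=np.array([W[b==i][np.argmax(r[b==i])] for i in range(72) if (b==i).sum()>1])
        x,y,rr,fr=robfit(P)
    return len(W),round(x,2),round(y,2),round(rr,2),round(fr,2),len(P),W[:,2].mean().round(1)
E
python3 - <<'E'
from h import *
st=monitor.sense(); c=cam('wrist',st); z=np.load('w3.npz')
print('held', [rimfit(z['p'],z['d'],c,tp,2.5,st['eef_pos'],40) for tp in (136,138,140,142)], st['eef_pos'].round(1))
f,cx,cy,R,t=c
for v in range(250,362,6):
    zz=z['d'][v,322]; print(v,((np.array([(322-cx)/f*zz,(v-cy)/f*zz,zz])-t)@R).round(1)-st['eef_pos'].round(1),end=' ')
E
```

```text
held [(1169, np.float64(671.47), np.float64(65.02), np.float64(16.8), np.float64(0.6), 68, np.float64(136.6)), (3594, np.float64(671.61), np.float64(63.39), np.float64(17.51), np.float64(0.85), 72, np.float64(139.0)), (3332, np.float64(671.53), np.float64(63.37), np.float64(17.44), np.float64(0.85), 72, np.float64(139.4)), (1575, np.float64(671.5), np.float64(63.58), np.float64(17.21), np.float64(0.85), 72, np.float64(140.0))] [672.4  62.1 125.7]
250 [-0.3 27.8 11.1] 256 [-0.3 25.8 12. ] 262 [-0.3 22.6  9.6] 268 [-0.3 20.7 11. ] 274 [-0.3 19.1 13. ] 280 [-0.4 17.1 14.1] 286 [-0.3  9.   0.2] 292 [-0.3  6.2 -0.2] 298 [-0.3  3.6  0.1] 304 [-0.3  0.9  0. ] 310 [-0.3 -2.2 -0.7] 316 [-0.3 -4.5  0.4] 322 [-0.3 -7.9 -0.9] 328 [-0.3 -9.5  1.4] 334 [ -0.3 -11.7   2.5] 340 [ -0.3 -12.4   6.1] 346 [ -0.3 -12.7  10.2] 352 [ -0.4 -13.9  12.7] 358 [ -0.4 -15.9  13.7]
```

In hand, the rim centre is offset (-0.9, +1.4) from the TCP and the underside is at TCP-6. Target TCP is (673.6, 93.5, ~19.5). Lower slowly.

```bash
python3 -m pendant '[[[1,0.001,0.0315,-0.02,0],[1,0.001,0.0315,-0.055,0],[1,0.001,0.0315,-0.085,0],[1,0.001,0.0315,-0.098,0],[1,0.001,0.0315,-0.102,0],[1,0.001,0.0315,-0.104,0],[1,0.001,0.0315,-0.105,0],[1,0.001,0.0315,-0.106,0],[1,0.001,0.0315,-0.106,0],[1,0.001,0.0315,-0.106,0],[1,0.001,0.0315,-0.106,0]]]'; python3 look.py 33 w4
```

```text
time_s: 5.4
eef_pos: [674.2, 92.2, 19.5]
ee_rot: [0.0, 1.0, -0.002, 0.0]
force: [0.6, 0.0, -0.5]
grip_width: 0.393
t 5.4 tcp [674.2  92.2  19.5] yaw -0.2 zax [ 0. -0. -1.] F [ 0.6  0.  -0.5] w 0.393
diya 3762.0 [322. 383.] [6.7353e+02 5.9550e+01 2.2140e+01 5.5000e-01 0.0000e+00]
diya 7213.0 [321. 310.] [673.22  94.24  18.09   0.7   87.28]
diya 464.0 [319. 251.] [672.85 103.46  26.     1.     0.  ]
diya 12170.5 [324. 236.] [6.7194e+02 1.1309e+02 3.7190e+01 6.1000e-01 7.5530e+01]
disc [319. 260.] [6.7271e+02 9.5510e+01 3.6640e+01 5.6000e-01]
```

View pics/w4.png

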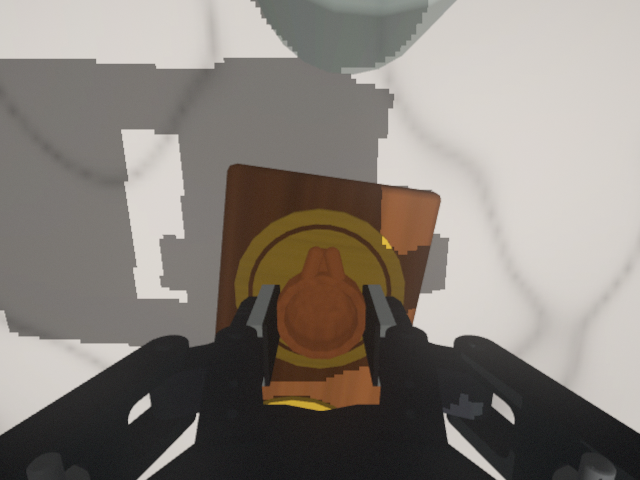

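D sits over the disc, about 1 mm short in y. I nudge it, lower a touch and release.

```bash
python3 -m pendant '[[[1,-0.0005,0.0015,0,0],[1,-0.0005,0.0015,-0.0007,0],[1,-0.0005,0.0015,-0.0007,0],[1,-0.0005,0.0015,-0.0007,0]]]';  python3 -m pendant '[[[0,0,0,0,0],[-0.3,0,0,0,0],[-1,0,0,0,0],[-1,0,0,0,0],[-1,0,0,0,0],[-1,0,0,0.01,0],[-1,0,0,0.04,0],[-1,0,-0.01,0.08,0],[-1,0,-0.03,0.12,0],[-1,0,-0.03,0.12,0],[-1,0,-0.03,0.12,0]]]'; python3 look.py 33 w5
python3 - <<'E'
from h import *
st=monitor.sense(); z=np.load('w5.npz'); c=cam('wrist',st)
print(rimfit(z['p'],z['d'],c,33,2.5,(673,94),40))
E
```

```text
time_s: 5.85
eef_pos: [673.6, 93.9, 19.1]
ee_rot: [-0.0, 1.0, -0.002, 0.0]
force: [-3.2, 2.4, 4.6]
grip_width: 0.394
time_s: 6.95
eef_pos: [673.8, 63.4, 139.9]
ee_rot: [0.0, 1.0, -0.002, 0.001]
force: [0.8, 0.3, -1.0]
grip_width: 1.001
t 6.95 tcp [673.8  63.4 139.9] yaw -0.3 zax [ 0.002 -0.    -1.   ] F [ 0.8  0.3 -1. ] w 1.001
diya 2321.0 [320. 186.] [672.76  95.31  17.12   0.74  87.15]
diya 6330.0 [ 31. 193.] [478.55  93.32  30.63   0.55 146.65]
diya 20661.0 [313. 244.] [645.2   45.29  90.34   0.66 -18.08]
disc [304. 303.] [659.59   4.06  37.21   1.  ]
disc [322. 188.] [672.75  94.85  36.87   0.97]
disc [580. 122.] [8.8148e+02 1.4312e+02 5.2270e+01 6.2000e-01]
(893, np.float64(671.82), np.float64(95.65), np.float64(17.11), np.float64(0.86), 72, np.float64(31.6))
```

View pics/w5.png

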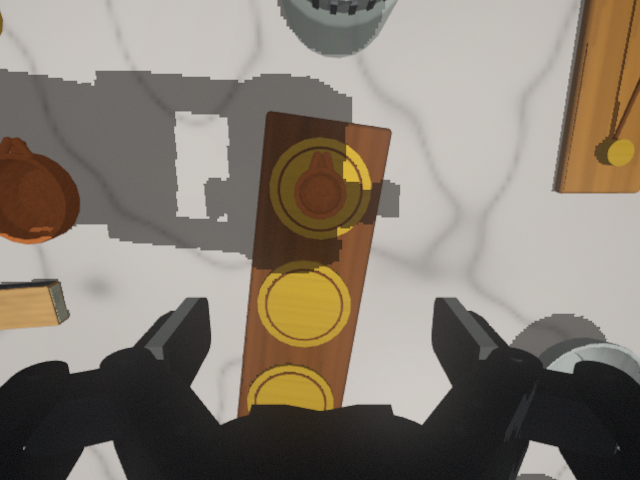

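D is upright and within about 1 mm of disc 1's centre ((672, 95.5) against (672.7, 94.9)). Next is A.

```bash
python3 -m pendant '[[[-1,-0.045,0,0,0],[-1,-0.09,0,0,0],[-1,-0.135,0,0,0],[-1,-0.18,0,0,0],[-1,-0.205,0,0,0],[-1,-0.205,0,0,0],[-1,-0.205,0,0,0],[-1,-0.205,0,0,0]]]'; python3 look.py 32 w6
python3 - <<'E'
from h import *
st=monitor.sense(); z=np.load('w6.npz'); c=cam('wrist',st)
print(rimfit(z['p'],z['d'],c,32,2.5,(468,93),55))
E
```

```text
time_s: 7.8
eef_pos: [469.2, 63.8, 138.2]
ee_rot: [-0.0, 1.0, -0.002, -0.0]
force: [0.6, 0.2, 0.2]
grip_width: 1.003
t 7.8 tcp [469.2  63.8 138.2] yaw -0.2 zax [-0.  0. -1.] F [0.6 0.2 0.2] w 1.003
diya 780.5 [543. 457.] [ 6.4998e+02 -1.2382e+02  1.4920e+01  5.8000e-01 -7.2220e+01]
diya 452.5 [301. 401.] [450.77 -78.48  17.82   0.59   0.  ]
diya 2477.5 [599. 183.] [658.42  97.68  27.88   0.66   0.  ]
diya 6785.5 [321. 193.] [468.22  91.74  30.47   0.82  86.48]
diya 17333.0 [573. 232.] [6.8517e+02 4.9000e+01 9.0090e+01 6.4000e-01 1.6391e+02]
disc [564. 304.] [658.96   4.41  37.45   1.  ]
disc [594. 190.] [6.7172e+02 9.5150e+01 3.7100e+01 6.5000e-01]
(1807, np.float64(468.23), np.float64(91.67), np.float64(30.64), np.float64(0.88), 72, np.float64(31.9))
```

View pics/w6.png

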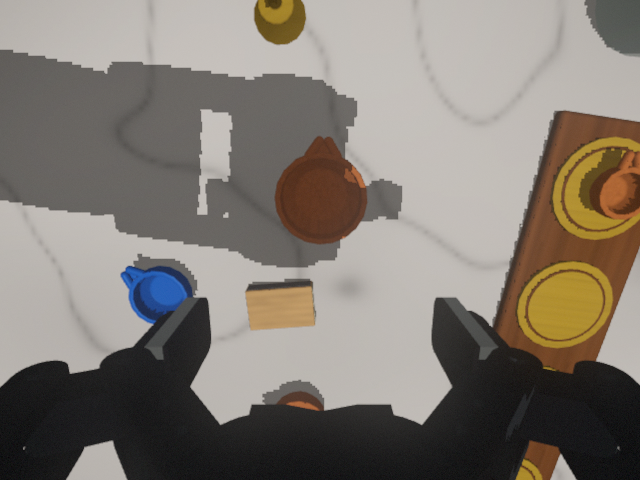

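A is at (321,198) with its lip up, rim centre (468.2, 91.7), r 30.6. Grasp along x.

```bash
python3 -m pendant '[[[-1,0,0.014,-0.03,0],[-1,0,0.028,-0.06,0],[-1,0,0.028,-0.09,0],[-1,0,0.028,-0.11,0],[-1,0,0.028,-0.122,0],[-1,0,0.028,-0.13,0],[-1,0,0.028,-0.13,0],[-1,0,0.028,-0.13,0],[1,0,0.028,-0.13,0],[1,0,0.028,-0.13,0],[1,0,0.028,-0.13,0],[1,0,0.028,-0.13,0],[1,0,0.028,-0.13,0],[1,0,0.028,-0.13,0]]]' 30; python3 look.py 32 w7
python3 - <<'E'
from h import *
st=monitor.sense(); z=np.load('w7.npz'); c=cam('wrist',st)
print(rimfit(z['p'],z['d'],c,32,2.5,(468,93),55))
E
```

```text
time_s: 9.25
eef_pos: [469.1, 91.7, 9.7]
ee_rot: [0.0, 1.0, -0.002, 0.001]
force: [-2.3, 0.3, 7.6]
grip_width: 0.732
t 9.25 tcp [469.1  91.7   9.7] yaw -0.2 zax [ 0.002 -0.    -1.   ] F [-2.3  0.3  7.6] w 0.732
diya 22764.5 [321. 319.] [468.26  92.59  31.06   0.74  86.95]
(6654, np.float64(468.24), np.float64(91.87), np.float64(31.12), np.float64(0.88), 72, np.float64(31.7))
```

View pics/w7.png

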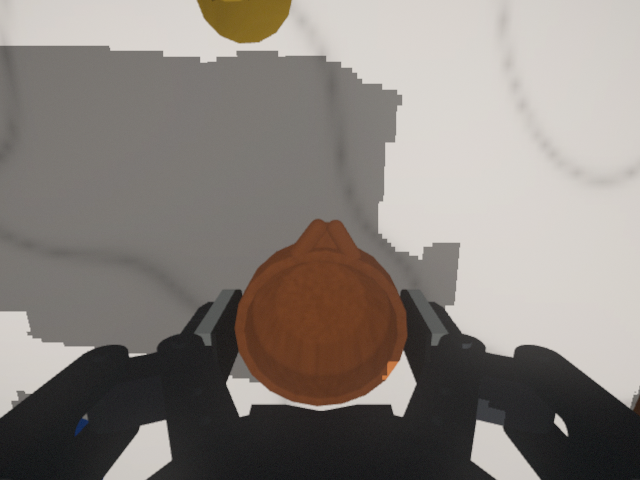

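A is gripped with offset (-0.85, +0.2) and the underside at TCP-9.7. Before going to disc 4, I check the peacock's extent from the top depth.

Run:
```python
from h import *
z=np.load('top0.npz'); c=cam('top'); f,cx,cy,R,t=c
W=[]
for n in ('top','scene'):
    z=np.load(n+'0.npz'); f,cx,cy,R,t=cam(n); v,u=np.mgrid[0:480,0:640]; v=v.ravel();u=u.ravel(); d=z['d'].ravel()
    X=(np.c_[(u-cx)/f*d,(v-cy)/f*d,d]-t)@R; X=X[(d>0)&(X[:,2]>18)&(X[:,0]>540)&(X[:,0]<740)&(X[:,1]<-195)&(X[:,1]>-400)&(X[:,2]<160)]; W.append(X)
W=np.vstack(W)
for a in range(-200,-390,-10):
    g=W[(W[:,1]<=a)&(W[:,1]>a-10)]
    if len(g)>3: print(a,len(g),'x',g[:,0].min().round(),g[:,0].max().round(),'z',g[:,2].min().round(),g[:,2].max().round())
```

```text
-220 13 x 592.0 601.0 z 25.0 34.0
-230 99 x 588.0 602.0 z 24.0 41.0
-240 153 x 577.0 605.0 z 25.0 50.0
-250 228 x 569.0 611.0 z 27.0 57.0
-260 289 x 561.0 614.0 z 26.0 61.0
-270 585 x 558.0 640.0 z 18.0 69.0
-280 819 x 549.0 649.0 z 18.0 78.0
-290 570 x 548.0 654.0 z 18.0 81.0
-300 381 x 597.0 656.0 z 18.0 120.0
-310 638 x 600.0 666.0 z 49.0 148.0
-320 218 x 611.0 674.0 z 57.0 147.0
-330 41 x 649.0 673.0 z 111.0 142.0
```

The tail tip is low (z ≤ 41) at about (595, -225), so with the jaw along x there is about 30 mm clearance. I carry A high and look at disc 4.

```bash
python3 -m pendant '[[[1,0,0,0.01,0],[1,0,0,0.04,0],[1,0,0,0.08,0],[1,0,0,0.12,0],[1,0.02,-0.03,0.15,0],[1,0.04,-0.07,0.17,0],[1,0.06,-0.11,0.19,0],[1,0.085,-0.15,0.19,0],[1,0.11,-0.19,0.19,0],[1,0.135,-0.23,0.19,0],[1,0.155,-0.27,0.19,0],[1,0.165,-0.29,0.19,0],[1,0.165,-0.3,0.19,0],[1,0.165,-0.3,0.19,0],[1,0.165,-0.3,0.19,0]]]'; python3 look.py 32 w8
python3 - <<'E'
from h import *
st=monitor.sense(); z=np.load('w8.npz'); c=cam('wrist',st)
print([rimfit(z['p'],z['d'],c,st['eef_pos'][2]+o,2.5,st['eef_pos'],50) for o in (20,22)])
E
```

```text
time_s: 10.8
eef_pos: [633.2, -207.1, 199.1]
ee_rot: [-0.0, 1.0, -0.001, -0.0]
force: [-1.0, -0.5, -2.5]
grip_width: 0.734
t 10.8 tcp [ 633.2 -207.1  199.1] yaw -0.2 zax [-0.  0. -1.] F [-1.  -0.5 -2.5] w 0.734
diya 2828.5 [122. 306.] [ 450.21 -285.46   28.85    0.62  -33.31]
diya 3039.5 [90. 83.] [456.65 -98.98  22.56   0.63 171.91]
diya 40312.0 [325. 193.] [ 680.43 -219.23  139.66    0.76  152.5 ]
disc [599. 352.] [ 9.3344e+02 -3.4649e+02  5.0480e+01  6.0000e-01]
disc [606. 245.] [ 9.1743e+02 -2.3142e+02  4.0290e+01  8.3000e-01]
disc [331. 124.] [ 6.3986e+02 -1.3203e+02  7.0110e+01  5.8000e-01]
[(6151, np.float64(632.57), np.float64(-206.74), np.float64(31.1), np.float64(0.88), 72, np.float64(220.3)), (6670, np.float64(632.51), np.float64(-206.73), np.float64(31.06), np.float64(0.88), 72, np.float64(221.1))]
```

View pics/w8.png

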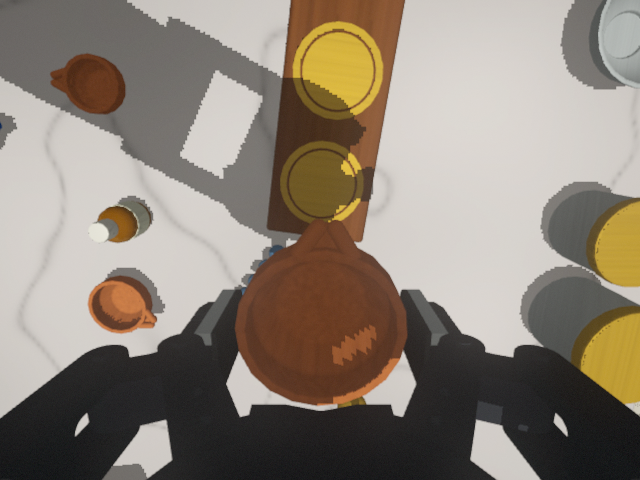

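Disc 4 is visible at (322,182), but my closing step merged the contours, so I refit it without closing.

```bash
cat > disc.py <<'E'
import sys
from h import *
n=sys.argv[1]; st=monitor.sense(); z=np.load(n+'.npz'); c=cam('wrist',st)
hs=cv2.cvtColor(z['p'],cv2.COLOR_RGB2HSV); m=((hs[...,0]>18)&(hs[...,0]<30)&(hs[...,1]>110)&(hs[...,2]>60)).astype(np.uint8)*255
m=cv2.morphologyEx(m,cv2.MORPH_OPEN,np.ones((3,3)))
for k in cv2.findContours(m,cv2.RETR_EXTERNAL,cv2.CHAIN_APPROX_NONE)[0]:
    if cv2.contourArea(k)>900: print(k[:,0].mean(0).round(),np.round(robfit(ray(c,cv2.convexHull(k)[:,0],13)),2))
E
python3 disc.py w8
```

```text
[615. 353.] [ 9.3957e+02 -3.5028e+02  5.7510e+01  7.1000e-01]
[619. 242.] [ 9.1864e+02 -2.3161e+02  4.1480e+01  8.7000e-01]
[322. 183.] [ 633.1  -178.17   28.97    1.  ]
[322. 180.] [ 633.19 -178.16   36.76    0.97]
[337.  70.] [646.19 -87.02  36.96   1.  ]
```

Disc 4 is at (633.2, -178.2), matching the row's extrapolation. First move over, then down to about 1 mm above contact.

```bash
python3 -m pendant '[[[1,0.0007,0.015,0,0],[1,0.0007,0.0285,-0.02,0],[1,0.0007,0.0285,-0.06,0],[1,0.0007,0.0285,-0.1,0],[1,0.0007,0.0285,-0.135,0],[1,0.0007,0.0285,-0.158,0],[1,0.0007,0.0285,-0.168,0],[1,0.0007,0.0285,-0.172,0],[1,0.0007,0.0285,-0.174,0],[1,0.0007,0.0285,-0.175,0],[1,0.0007,0.0285,-0.175,0],[1,0.0007,0.0285,-0.175,0]]]'; python3 look.py 45 w9; python3 disc.py w9
python3 - <<'E'
from h import *
st=monitor.sense(); z=np.load('w9.npz'); c=cam('wrist',st)
print([rimfit(z['p'],z['d'],c,st['eef_pos'][2]+o,2.5,st['eef_pos'],50) for o in (20,22)])
E
```

```text
time_s: 12.05
eef_pos: [634.6, -179.9, 24.4]
ee_rot: [0.0, 1.0, -0.002, 0.001]
force: [0.6, -0.1, -0.7]
grip_width: 0.734
t 12.05 tcp [ 634.6 -179.9   24.4] yaw -0.2 zax [ 0.001 -0.001 -1.   ] F [ 0.6 -0.1 -0.7] w 0.734
diya 24130.5 [320. 319.] [ 6.3253e+02 -1.7679e+02  3.4170e+01  6.3000e-01 -5.9900e+00]
diya 411.0 [286.  73.] [643.51 -92.32  23.65   1.     0.  ]
diya 23402.0 [344. 144.] [ 642.18 -111.59   40.63    0.65 -101.97]
disc [320. 246.] [ 6.3308e+02 -1.7734e+02  3.6400e+01  5.4000e-01]
disc [353. 101.] [646.25 -87.2   36.87   1.  ]
[319. 243.] [ 632.88 -177.26   36.31    0.97]
[353.  68.] [646.15 -87.04  29.08   1.  ]
[353.  89.] [646.12 -87.11  36.87   1.  ]
[(6289, np.float64(633.8), np.float64(-179.67), np.float64(31.24), np.float64(0.86), 72, np.float64(45.3)), (6768, np.float64(633.75), np.float64(-179.69), np.float64(31.19), np.float64(0.88), 72, np.float64(46.0))]
```

View pics/w9.png

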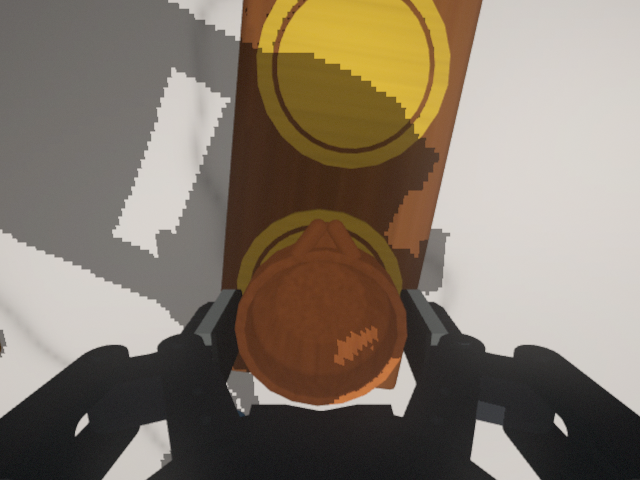

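A is 1.5 mm short in y. I correct it, settle it onto the disc, release and rise.

```bash
python3 -m pendant '[[[1,-0.0005,0.0017,0,0],[1,-0.0005,0.0017,-0.001,0],[1,-0.0005,0.0017,-0.0017,0],[1,-0.0005,0.0017,-0.0017,0],[1,-0.0005,0.0017,-0.0017,0]]]';  python3 -m pendant '[[[0.2,0,0,0,0],[-0.3,0,0,0,0],[-1,0,0,0,0],[-1,0,0,0,0],[-1,0,0,0,0],[-1,0,0,0.01,0],[-1,0,0,0.04,0],[-1,0,0,0.08,0],[-1,0,-0.02,0.12,0],[-1,0,-0.03,0.15,0],[-1,0,-0.03,0.15,0],[-1,0,-0.03,0.15,0]]]'; python3 look.py 45 w10; python3 disc.py w10
python3 - <<'E'
from h import *
st=monitor.sense(); z=np.load('w10.npz'); c=cam('wrist',st)
print(rimfit(z['p'],z['d'],c,45,2.5,(633,-178),50))
E
```

```text
time_s: 12.6
eef_pos: [633.9, -178.0, 22.8]
ee_rot: [0.0, 1.0, -0.002, 0.0]
force: [-3.3, 1.4, 4.9]
grip_width: 0.733
time_s: 13.8
eef_pos: [633.7, -208.1, 172.4]
ee_rot: [0.0, 1.0, -0.002, 0.0]
force: [0.5, 0.2, -0.4]
grip_width: 0.999
t 13.8 tcp [ 633.7 -208.1  172.4] yaw -0.2 zax [ 0.001 -0.    -1.   ] F [ 0.5  0.2 -0.4] w 0.999
diya 3356.0 [106. 318.] [ 459.04 -278.15   27.86    0.63  -34.6 ]
diya 3739.5 [67. 77.] [ 465.47 -101.25   21.62    0.66  171.49]
diya 26179.5 [332. 129.] [ 6.4245e+02 -1.3509e+02  7.8790e+01  5.8000e-01 -1.1777e+02]
disc [300. 334.] [ 605.89 -313.87   52.53    0.62]
disc [338.  62.] [646.23 -87.11  36.89   1.  ]
[626. 354.] [ 9.1791e+02 -3.3336e+02  3.1030e+01  6.4000e-01]
[299. 335.] [ 6.2605e+02 -3.1524e+02  7.7450e+01  5.8000e-01]
[629. 253.] [ 919.62 -230.86   41.9     0.93]
[338.  62.] [645.31 -86.78  36.81   1.  ]
(1508, np.float64(632.24), np.float64(-177.96), np.float64(30.89), np.float64(0.88), 72, np.float64(43.8))
```

View pics/w10.png

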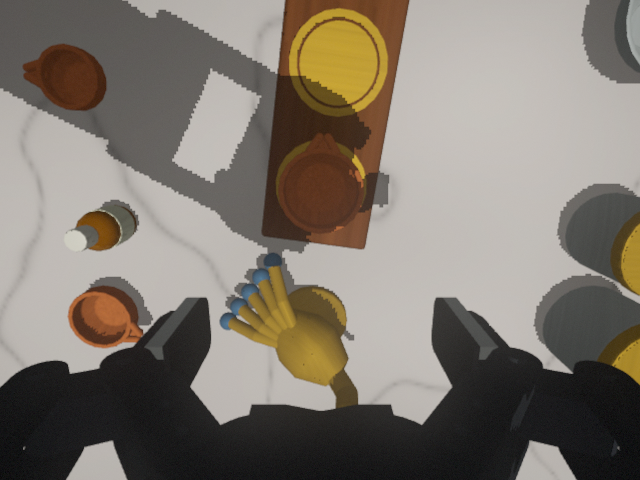

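A is centred on disc 4 within about 1 mm, and the peacock is untouched. Next is B at (105,318): lip at -35° and the bottle nearby, so I use yaw 45°.

```bash
python3 -m pendant '[[[-1,-0.04,-0.01,0,8],[-1,-0.08,-0.025,0,16],[-1,-0.115,-0.05,0,24],[-1,-0.145,-0.08,0,32],[-1,-0.169,-0.102,-0.015,40],[-1,-0.169,-0.102,-0.032,45],[-1,-0.169,-0.102,-0.032,45],[-1,-0.169,-0.102,-0.032,45],[-1,-0.169,-0.102,-0.032,45]]]'; python3 look.py 28 w11
python3 - <<'E'
from h import *
st=monitor.sense(); z=np.load('w11.npz'); c=cam('wrist',st)
print(rimfit(z['p'],z['d'],c,28,2.5,(445,-290),45))
E
```

```text
time_s: 14.75
eef_pos: [465.4, -309.6, 140.3]
ee_rot: [0.0, 0.925, 0.381, 0.0]
force: [0.1, -0.2, 0.8]
grip_width: 0.997
t 14.75 tcp [ 465.4 -309.6  140.3] yaw 44.8 zax [ 0. -0. -1.] F [ 0.1 -0.2  0.8] w 0.997
diya 9968.5 [589. 253.] [ 622.42 -193.05   42.14    0.63  137.11]
diya 4733.5 [321. 198.] [ 443.36 -288.99   26.01    0.82  -27.79]
diya 990.0 [539.   7.] [ 446.52 -104.96   21.49    0.53    0.  ]
(1430, np.float64(443.52), np.float64(-289.25), np.float64(26.12), np.float64(0.88), 72, np.float64(27.9))
```

View pics/w11.png

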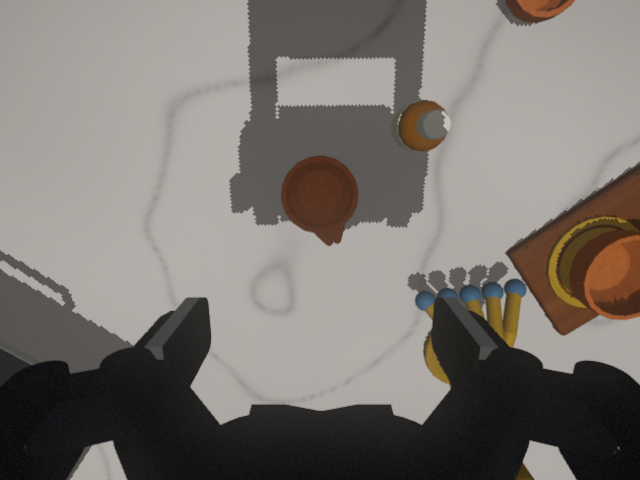

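B is at (320,195), centre (443.5, -289.2), r 26.1, lip pointing down-right and clear of the jaw line. The bottle at (425,125) is well aside. Grasp.

```bash
python3 -m pendant '[[[-1,-0.0214,0.0206,-0.03,0],[-1,-0.0214,0.0206,-0.06,0],[-1,-0.0214,0.0206,-0.09,0],[-1,-0.0214,0.0206,-0.11,0],[-1,-0.0214,0.0206,-0.124,0],[-1,-0.0214,0.0206,-0.132,0],[-1,-0.0214,0.0206,-0.132,0],[-1,-0.0214,0.0206,-0.132,0],[1,-0.0214,0.0206,-0.132,0],[1,-0.0214,0.0206,-0.132,0],[1,-0.0214,0.0206,-0.132,0],[1,-0.0214,0.0206,-0.132,0],[1,-0.0214,0.0206,-0.132,0],[1,-0.0214,0.0206,-0.132,0]]]' 30; python3 look.py 28 w12
python3 - <<'E'
from h import *
st=monitor.sense(); z=np.load('w12.npz'); c=cam('wrist',st)
print(rimfit(z['p'],z['d'],c,28,2.5,(445,-290),45))
E
```

```text
time_s: 16.2
eef_pos: [443.6, -289.8, 8.6]
ee_rot: [0.001, 0.925, 0.381, 0.0]
force: [-0.9, 1.5, 5.6]
grip_width: 0.609
t 16.2 tcp [ 443.6 -289.8    8.6] yaw 44.8 zax [ 0.001 -0.001 -1.   ] F [-0.9  1.5  5.6] w 0.609
diya 16232.5 [323. 327.] [ 441.96 -287.92   27.2     0.69  -29.07]
disc [527. 205.] [ 468.57 -204.69   18.26    0.62]
(5061, np.float64(443.18), np.float64(-289.43), np.float64(26.5), np.float64(0.88), 72, np.float64(27.7))
```

View pics/w12.png

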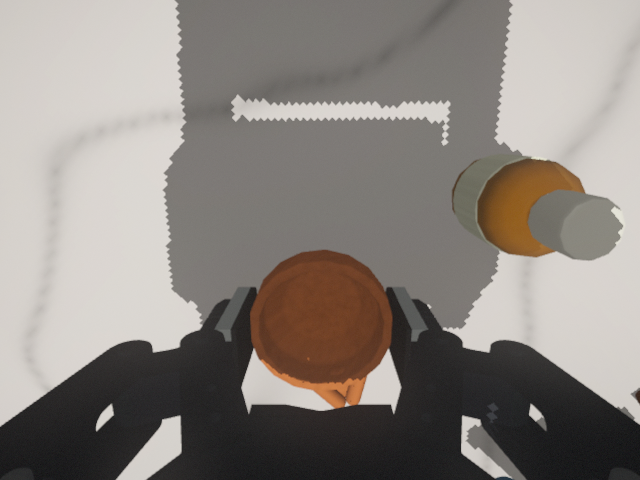

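B is gripped cleanly with its lip between the fingers. Carry it to disc 3 at (646.2, -87.1), turning back to yaw 0.

```bash
python3 -m pendant '[[[1,0,0,0.01,0],[1,0,0,0.04,0],[1,0,0,0.08,0],[1,0,0,0.12,0],[1,0.03,0.03,0.12,-8],[1,0.06,0.06,0.12,-16],[1,0.09,0.09,0.12,-24],[1,0.12,0.12,0.12,-32],[1,0.15,0.15,0.12,-40],[1,0.18,0.18,0.12,-45],[1,0.2034,0.202,0.11,-45],[1,0.2034,0.202,0.08,-45],[1,0.2034,0.202,0.05,-45],[1,0.2034,0.202,0.03,-45],[1,0.2034,0.202,0.02,-45],[1,0.2034,0.202,0.017,-45],[1,0.2034,0.202,0.017,-45],[1,0.2034,0.202,0.017,-45]]]'; python3 look.py 45 w13; python3 disc.py w13
python3 - <<'E'
from h import *
st=monitor.sense(); z=np.load('w13.npz'); c=cam('wrist',st)
print([rimfit(z['p'],z['d'],c,st['eef_pos'][2]+o,2.5,st['eef_pos'],45) for o in (18,19.4)])
E
```

```text
time_s: 18.05
eef_pos: [647.4, -87.7, 26.3]
ee_rot: [0.0, 1.0, -0.002, 0.001]
force: [-0.7, 0.4, -0.2]
grip_width: 0.61
t 18.05 tcp [647.4 -87.7  26.3] yaw -0.2 zax [ 0.002 -0.001 -1.   ] F [-0.7  0.4 -0.2] w 0.61
diya 18921.0 [320. 339.] [ 6.5011e+02 -9.0520e+01  3.1620e+01  5.7000e-01 -1.2172e+02]
diya 372.5 [320. 249.] [646.35 -73.45  23.82   1.     0.  ]
diya 410.0 [291.  79.] [656.45  -0.91  23.57   1.     0.  ]
diya 23121.5 [345. 148.] [ 655.13  -21.13   41.72    0.66 -101.63]
disc [319. 252.] [ 6.463e+02 -8.633e+01  3.645e+01  5.600e-01]
disc [353. 102.] [659.43   3.87  36.85   0.99]
[318. 255.] [646.21 -87.03  28.78   1.  ]
[319. 244.] [646.18 -86.28  36.42   1.  ]
[353.  71.] [659.39   4.05  29.1    1.  ]
[353.  90.] [659.34   3.99  36.86   1.  ]
[(5575, np.float64(646.43), np.float64(-87.87), np.float64(26.72), np.float64(0.86), 72, np.float64(45.0)), (5189, np.float64(646.42), np.float64(-87.89), np.float64(26.72), np.float64(0.86), 72, np.float64(45.3))]
```

View pics/w13.png

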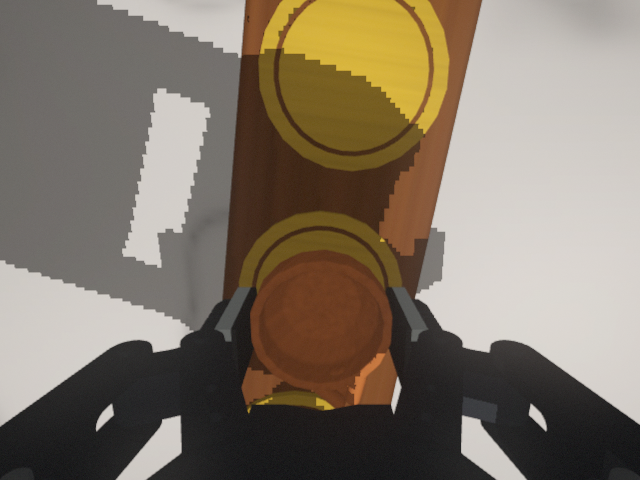

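B is at (646.4, -87.9) over the disc at (646.2, -87.0). Nudge +1 mm in y, lower 4.6 mm and release. Then rise and shift toward C.

```bash
python3 -m pendant '[[[1,0,0.0008,-0.001,0],[1,0,0.0008,-0.0025,0],[1,0,0.0008,-0.0035,0],[1,0,0.0008,-0.0046,0],[1,0,0.0008,-0.0046,0],[1,0,0.0008,-0.0046,0]]]';  python3 -m pendant '[[[0.2,0,0,0,0],[-0.3,0,0,0,0],[-1,0,0,0,0],[-1,0,0,0,0],[-1,0,0,0,0],[-1,0,0,0.01,0],[-1,0,0,0.04,0],[-1,0,0,0.08,0],[-1,0,-0.02,0.12,0],[-1,0,-0.03,0.13,0],[-1,0,-0.03,0.13,0],[-1,0,-0.03,0.13,0]]]'; python3 look.py 45 w14; python3 disc.py w14
python3 - <<'E'
from h import *
st=monitor.sense(); z=np.load('w14.npz'); c=cam('wrist',st)
print(rimfit(z['p'],z['d'],c,41,2.5,(646,-87),45))
E
```

```text
time_s: 18.7
eef_pos: [646.8, -86.7, 21.7]
ee_rot: [0.0, 1.0, -0.002, 0.0]
force: [-5.8, 1.2, 9.5]
grip_width: 0.612
time_s: 19.9
eef_pos: [646.2, -116.3, 149.1]
ee_rot: [-0.0, 1.0, -0.002, -0.001]
force: [0.1, 0.4, 0.0]
grip_width: 1.002
t 19.9 tcp [ 646.2 -116.3  149.1] yaw -0.2 zax [-0.002  0.001 -1.   ] F [0.1 0.4 0. ] w 1.002
diya 3425.0 [ 53. 205.] [467.01 -90.24  23.22   0.57 179.6 ]
diya 27439.5 [324. 161.] [ 6.5458e+02 -4.0540e+01  5.8980e+01  6.4000e-01 -1.0263e+02]
disc [42. 64.] [447.58   2.44  19.44   0.66]
disc [341.  67.] [659.4    3.84  36.96   1.  ]
[321. 185.] [646.   -86.64  36.64   1.  ]
[341.  57.] [659.01   4.17  36.89   1.  ]
(1526, np.float64(645.78), np.float64(-86.53), np.float64(26.34), np.float64(0.88), 72, np.float64(40.4))
```

View pics/w14.png

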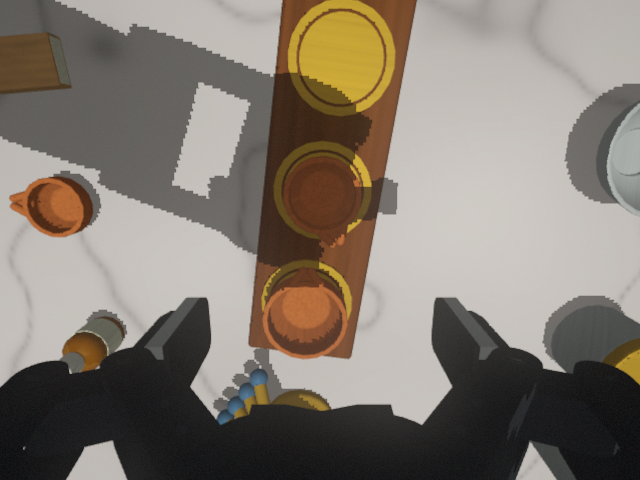

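B is centred to within 0.5 mm. Next is C at (55,207): lip toward the robot, so I use yaw 75°.

```bash
python3 -m pendant '[[[-1,-0.04,0,0,8],[-1,-0.08,0.005,0,16],[-1,-0.12,0.01,0,24],[-1,-0.16,0.012,0,32],[-1,-0.169,0.012,-0.01,40],[-1,-0.169,0.012,-0.01,48],[-1,-0.169,0.012,-0.01,56],[-1,-0.169,0.012,-0.01,64],[-1,-0.169,0.012,-0.01,72],[-1,-0.169,0.012,-0.01,75],[-1,-0.169,0.012,-0.01,75],[-1,-0.169,0.012,-0.01,75]]]'; python3 look.py 24 w15
python3 - <<'E'
from h import *
st=monitor.sense(); z=np.load('w15.npz'); c=cam('wrist',st)
print(rimfit(z['p'],z['d'],c,24,2.5,(450,-97),40))
E
```

```text
time_s: 21.15
eef_pos: [477.4, -104.1, 139.5]
ee_rot: [-0.001, 0.795, 0.607, -0.0]
force: [-0.8, 0.2, 0.1]
grip_width: 1.006
t 21.15 tcp [ 477.4 -104.1  139.5] yaw 74.7 zax [-0.001  0.001 -1.   ] F [-0.8  0.2  0.1] w 1.006
diya 726.5 [402. 408.] [ 6.4839e+02 -8.6650e+01  2.6160e+01  5.4000e-01  0.0000e+00]
diya 4649.0 [335. 383.] [ 6.8516e+02 -1.3997e+02  1.0539e+02  5.7000e-01  1.7079e+02]
diya 1848.5 [586. 349.] [605.67  72.74  37.95   0.65  24.09]
diya 3292.5 [319. 189.] [448.37 -96.79  21.55   0.78 172.33]
disc [450. 137.] [435.72   2.19  26.79   0.62]
(1206, np.float64(448.67), np.float64(-97.01), np.float64(21.6), np.float64(0.85), 72, np.float64(24.0))
```

View pics/w15.png

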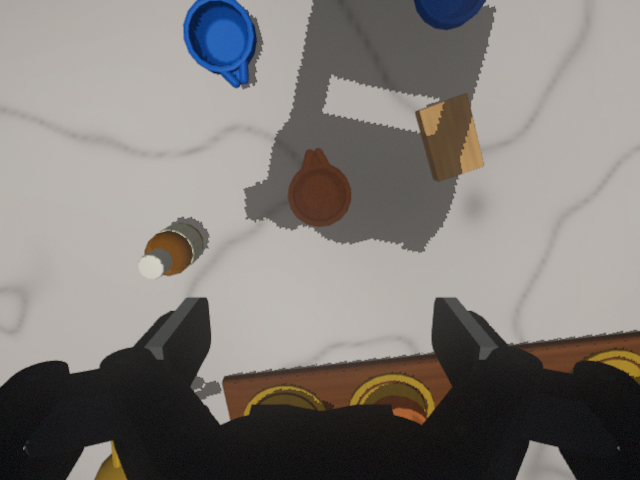

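C (terracotta, lip up) is at (320,193), centre (448.7, -97.0), r 21.6. The blue ones at (218,35) and (450,5) stay. The wood block at (450,137) is close to the right finger, so I descend with the jaws part closed.

```bash
python3 -m pendant '[[[-0.6,-0.0285,0.0078,-0.02,0],[-0.6,-0.0285,0.0078,-0.05,0],[-0.6,-0.0285,0.0078,-0.085,0],[-0.6,-0.0285,0.0078,-0.11,0],[-0.6,-0.0285,0.0078,-0.125,0],[-0.6,-0.0285,0.0078,-0.1325,0],[-0.6,-0.0285,0.0078,-0.1325,0],[-0.6,-0.0285,0.0078,-0.1325,0],[1,-0.0285,0.0078,-0.1325,0],[1,-0.0285,0.0078,-0.1325,0],[1,-0.0285,0.0078,-0.1325,0],[1,-0.0285,0.0078,-0.1325,0],[1,-0.0285,0.0078,-0.1325,0],[1,-0.0285,0.0078,-0.1325,0]]]' 30; python3 look.py 24 w16
python3 - <<'E'
from h import *
st=monitor.sense(); z=np.load('w16.npz'); c=cam('wrist',st)
print(rimfit(z['p'],z['d'],c,24,2.5,(450,-97),40))
E
```

```text
time_s: 22.6
eef_pos: [449.8, -97.0, 8.8]
ee_rot: [0.001, 0.794, 0.607, 0.0]
force: [-2.0, 0.5, 7.5]
grip_width: 0.509
t 22.6 tcp [449.8 -97.    8.8] yaw 74.8 zax [ 0.001 -0.001 -1.   ] F [-2.   0.5  7.5] w 0.509
diya 10945.0 [319. 308.] [447.62 -95.88  22.27   0.74 172.74]
disc [558. 210.] [434.9    1.52  27.83   0.59]
(4272, np.float64(448.5), np.float64(-96.17), np.float64(21.99), np.float64(0.85), 72, np.float64(23.7))
```

View pics/w16.png

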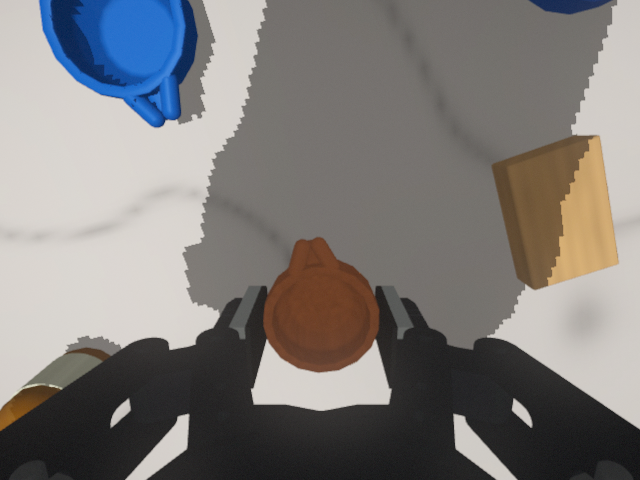

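C is gripped. Carry it to disc 2 at (659.4, 3.9), turning back to yaw 0.

```bash
python3 -m pendant '[[[1,0,0,0.01,0],[1,0,0,0.04,0],[1,0,0,0.08,0],[1,0.02,0.01,0.12,-8],[1,0.045,0.02,0.12,-16],[1,0.07,0.03,0.12,-24],[1,0.095,0.045,0.12,-32],[1,0.12,0.06,0.12,-40],[1,0.145,0.07,0.12,-48],[1,0.17,0.08,0.12,-56],[1,0.195,0.09,0.12,-64],[1,0.2102,0.0994,0.11,-72],[1,0.2102,0.0994,0.08,-75],[1,0.2102,0.0994,0.05,-75],[1,0.2102,0.0994,0.03,-75],[1,0.2102,0.0994,0.02,-75],[1,0.2102,0.0994,0.017,-75],[1,0.2102,0.0994,0.016,-75],[1,0.2102,0.0994,0.016,-75]]]'; python3 look.py 37 w17; python3 disc.py w17
python3 - <<'E'
from h import *
st=monitor.sense(); z=np.load('w17.npz'); c=cam('wrist',st)
print([rimfit(z['p'],z['d'],c,st['eef_pos'][2]+o,2.5,st['eef_pos'],40) for o in (14,15.2)])
E
```

```text
time_s: 24.55
eef_pos: [660.1, 2.4, 25.1]
ee_rot: [0.0, 1.0, -0.002, 0.001]
force: [0.0, 0.3, -0.4]
grip_width: 0.51
t 24.55 tcp [660.1   2.4  25.1] yaw -0.2 zax [ 0.002 -0.    -1.   ] F [ 0.   0.3 -0.4] w 0.51
diya 15788.0 [320. 337.] [ 6.6266e+02 -5.7800e+00  2.9560e+01  6.6000e-01  1.6993e+02]
diya 369.0 [321. 247.] [659.5   14.12  25.29   1.     0.  ]
diya 9522.0 [360.  56.] [672.14  94.22  16.93   0.96   0.  ]
diya 925.0 [356.  88.] [670.62  91.22  25.39   1.     0.  ]
diya 23562.5 [343. 149.] [ 6.6856e+02  6.8030e+01  4.4660e+01  6.6000e-01 -1.1060e+02]
disc [321. 255.] [6.5955e+02 4.6600e+00 3.6540e+01 5.4000e-01]
disc [356.  88.] [6.7269e+02 9.4930e+01 3.6860e+01 6.0000e-01]
[297. 401.] [646.61 -79.92  31.93   0.81]
[320. 256.] [659.44   3.89  28.81   0.93]
[321. 247.] [659.4    4.73  36.4    1.  ]
[356.  73.] [672.67  95.09  29.12   1.  ]
[355.  89.] [672.61  94.97  36.87   1.  ]
[(4694, np.float64(659.16), np.float64(3.03), np.float64(22.28), np.float64(0.82), 72, np.float64(39.7)), (4385, np.float64(659.16), np.float64(3.0), np.float64(22.21), np.float64(0.82), 72, np.float64(39.9))]
```

View pics/w17.png

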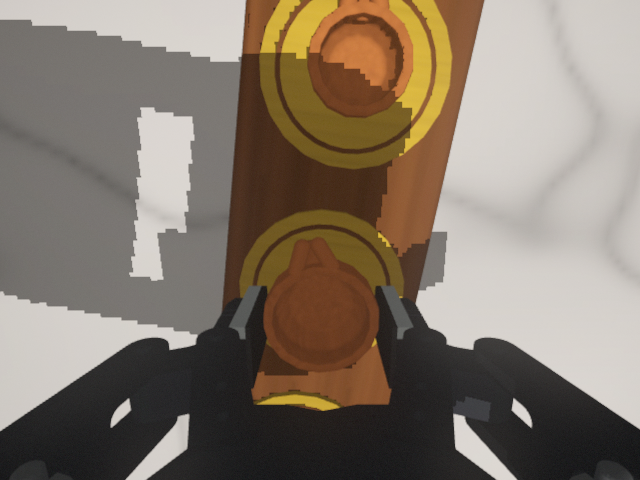

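C is at (659.2, 3.0) over the disc at (659.4, 4.0). Nudge, lower and release, then back off and check everything.

```bash
python3 -m pendant '[[[1,0.0002,0.001,-0.001,0],[1,0.0002,0.001,-0.002,0],[1,0.0002,0.001,-0.003,0],[1,0.0002,0.001,-0.0033,0],[1,0.0002,0.001,-0.0033,0],[1,0.0002,0.001,-0.0033,0]]]';  python3 -m pendant '[[[0.2,0,0,0,0],[-0.3,0,0,0,0],[-1,0,0,0,0],[-1,0,0,0,0],[-1,0,0,0,0],[-1,0,0,0.01,0],[-1,0,0,0.04,0],[-1,0,0,0.08,0],[-1,0,0,0.12,0],[-1,-0.04,0,0.16,0],[-1,-0.08,0,0.2,0],[-1,-0.12,0,0.22,0],[-1,-0.16,0,0.22,0],[-1,-0.2,0,0.22,0],[-1,-0.24,0,0.22,0],[-1,-0.28,0,0.22,0],[-1,-0.28,0,0.22,0],[-1,-0.28,0,0.22,0]]]'
python3 - <<'E'
from h import *
for n in ('top','scene'):
    p,d=vision.capture(n); cv2.imwrite(f'pics/{n}1.png',p[:,:,::-1]); c=cam(n)
    for x,y,h in [(633,-178,32),(646,-87,28),(660,4,24),(673,95,20)]:
        try: print(n,rimfit(p,d,c,13+h,4,(x,y),45))
        except Exception as e: print(e)
    z=np.load(n+'0.npz'); m=(np.abs(p.astype(int)-z['p']).max(2)>60)
    f,cx,cy,R,t=c
    # peacock / jar height-cloud centroids before/after
    for P,D,l in ((z['p'],z['d'],'before'),(p,d,'after')):
        v,u=np.mgrid[0:480,0:640]; u=u.ravel();v=v.ravel();dd=D.ravel(); X=(np.c_[(u-cx)/f*dd,(v-cy)/f*dd,dd]-t)@R
        a=X[(X[:,2]>50)&(X[:,2]<160)&(X[:,0]>550)&(X[:,0]<740)&(X[:,1]<-230)&(X[:,1]>-380)]; b=X[(X[:,2]>50)&(X[:,2]<130)&(X[:,0]>600)&(X[:,0]<800)&(X[:,1]>170)&(X[:,1]<300)]
        print(n,l,'peacock',a.mean(0).round(1),'jar',b.mean(0).round(1))
E
```

```text
time_s: 25.2
eef_pos: [659.9, 3.6, 21.9]
ee_rot: [0.0, 1.0, -0.002, 0.0]
force: [-4.4, 0.2, 8.1]
grip_width: 0.51
time_s: 27.0
eef_pos: [379.7, 3.4, 241.5]
ee_rot: [0.0, 1.0, -0.002, 0.001]
force: [1.1, 0.1, -0.4]
grip_width: 0.999
top (319, np.float64(633.62), np.float64(-178.87), np.float64(30.69), np.float64(0.88), 72, np.float64(44.7))
top (263, np.float64(646.02), np.float64(-87.57), np.float64(25.73), np.float64(0.84), 68, np.float64(40.8))
top (210, np.float64(659.15), np.float64(3.69), np.float64(21.17), np.float64(0.78), 60, np.float64(36.6))
top (153, np.float64(672.7), np.float64(94.09), np.float64(16.72), np.float64(0.76), 42, np.float64(32.6))
top before peacock [ 623.2 -298.7   75.7] jar [679.3 213.   97.6]
top after peacock [ 623.2 -298.8   75.7] jar [679.4 213.   97.2]
scene (279, np.float64(634.91), np.float64(-176.05), np.float64(30.89), np.float64(0.68), 68, np.float64(43.5))
scene (246, np.float64(647.99), np.float64(-85.41), np.float64(26.05), np.float64(0.7), 67, np.float64(39.7))
scene (216, np.float64(660.78), np.float64(5.6), np.float64(21.51), np.float64(0.78), 63, np.float64(35.6))
scene (176, np.float64(674.39), np.float64(96.02), np.float64(16.8), np.float64(0.65), 55, np.float64(31.7))
scene before peacock [ 633.6 -296.5   76.9] jar [694.8 219.5  95. ]
scene after peacock [ 633.6 -296.5   76.6] jar [695.  219.4  94.9]
```

View pics/top1.png

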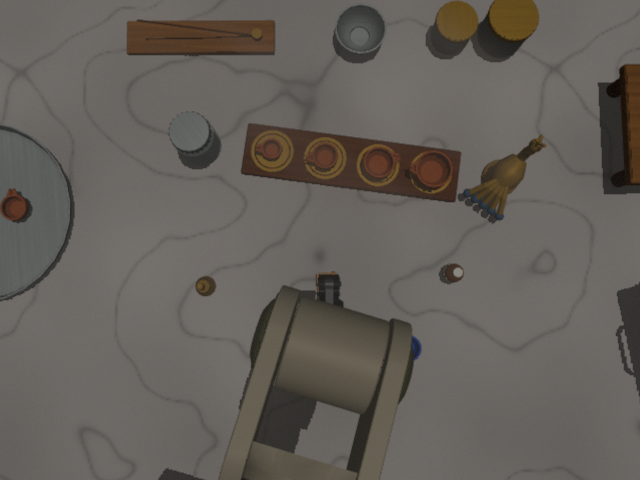

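View pics/scene1.png

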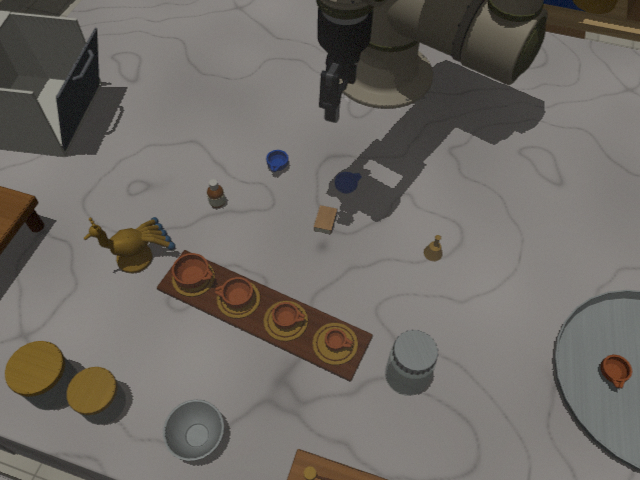

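The final top and scene pictures show the bowls on the plank in descending order from the peacock, at top px (431,172), (378,165), (325,158) and (272,151). All centres are within about 1 mm of their discs in the same camera, with rim heights as expected. The peacock and jar clouds have not moved. The arm is clear, so I hand in.

```bash
python3 -c "
from rig import order; print(order.finish_job())"
```

```text
the job is handed in; nothing more can be done
None
```

I set the four terracotta diyas on the brass discs in order of size, and handed the job in at about 27 s. The largest is on disc 4 next to the peacock, then B on disc 3, C on disc 2, and the smallest on disc 1 next to the jar. I lowered each one to light contact (2–10 N on the wrist) before letting go.

- **Centring:** in the top, scene and wrist cameras, each bowl sits within about 1.2 mm of its disc's centre. The top and scene cameras disagree with each other by 1–3 mm in absolute position, which roughly fits the calibration accuracy given.
- **Upright:** all four rims are at the expected heights, to within about 1.5 mm.
- **Peacock and jar:** their measured positions before and after match to within 0.2 mm in plan.
- **Left alone:** I did not touch the blue diyas or the one in the tray.
- **Misfit:** some wrist-camera outline fits ran bowl and plank together and gave wrong sizes. I replaced those with fits of the rim from depth.

No check failed.

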